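Lock the broad canister with its key

TASK

Take the wooden-handled key out of its round wooden stand and lock the broad, low canister with it: push the key's flat blade fully home into the slot in that canister's cap, then turn the cap clockwise (seen from above) to its stop with the key. Let go and leave the key standing upright in the slot. Do not turn the cap of the taller, slimmer canister.

Things in the scene. Friction and masses are not known exactly. Their poses are not given: they have to be found in the camera images.
- key: Loose key, 96 mm tall, 90 g, upright in a fixed round wooden stand 84 mm wide, 34 high. Origin: centre of the blade's lower end; z up to the handle. Above it: steel blade 36 mm wide (x), 8 thick (y), 26 long, all of it in the stand; collar 48 mm across, to z = 32 mm; 14 mm shank; pale wooden handle z = 56 to 96 mm, 44 wide (x), 16 thick: grip it across y. Same after half a turn.
- broad_slot (a point): Centre of the slot's mouth, on the grey cap (80 mm across, 32 high) on the broad canister, a fixed steel drum 136 mm across, 50 high. It turns with the cap: x along the slot, z up. Slot 46 by 16 mm, 30 deep, flared to 56 by 26 at the top: the blade has 4 mm play each way and turns about 13 degrees before it drives the cap. Key home: collar on cap, blade 26 mm in. Same after half a turn.
- broad_cap (a joint): Turn of the broad canister's cap, rad: starts at 0 to 0.15, grows clockwise seen from above, hard stop (locked) at 0.8; stays where it is left, friction about 0.06 N m.
- slim_cap (a joint): Turn of the same kind of cap, with the same slot, on the other canister: a fixed steel drum 94 mm across and 90 high (cap top 122 mm above the worktop). Starts at 0 and must stay there. The two canisters stand side by side, 130 to 270 mm apart between centres, in either order.

How it is judged:
On the way:
1. the key's blade is home in the slot of the broad canister's cap (z of key in the frame of broad_slot below -0.016 m and horizontal distance between key and broad_slot below 0.014 m and value of joint broad_cap below 0.6 rad), for 0.2 s.
At the end, for the whole second after the job is handed in: The broad canister's cap is turned clockwise to its stop (joint over 0.65 of 0.8 rad), the key stands in its slot at least 19 mm deep (26 is fully home), upright within 12 degrees, within 14 mm of the slot's centre, released and at rest (value of joint broad_cap above 0.65 rad and z of key in the frame of broad_slot below -0.019 m and horizontal distance between key and broad_slot below 0.014 m and angle between key's own z axis and vertical below 0.21 rad and linear speed of key below 0.02 m/s); the robot touches nothing.
It fails at once if the cap of the slim canister is turned (value of joint slim_cap above 0.15 rad).
It fails at once if the broad canister's cap is turned without the key in its slot (value of joint broad_cap above 0.35 rad and distance between key and broad_slot above 0.05 m).
It also fails if it takes over 45 s, if anything falls off the work surface, if the arm or the gripper's body presses on something with over 40 N, if the wrist force passes 120 N, or if a joint passes its speed limit or range.

ROBOT

A 7-joint arm with a two-finger parallel gripper is mounted at the origin on a cart in front of the work surface, level with it; the furniture and walls round the work are solid. World frame = base frame: x ahead of the robot, y to its left, z up, the work surface at z = 0. Lengths are in m, angles in rad, forces in N, time in s.
With the tool pointing down it reaches from about 0.35 to 0.9 m from the base axis. Payload 8.1 kg.
Tool frame: the origin (TCP) lies at the centre of the arm's flange, where the gripper is bolted on; the fingertips stand 178 mm ahead of it and the grasp point (between the pads) lies 159 mm ahead of it; z points along the fingers, y is the line along which they close (so a half turn about z gives the same grasp; the last joint's range is limited). The gripper opens to 92 mm and grips with 3 to 60 N. Pads are 19 mm wide; open, the fingers measure 130 mm over their backs; the gripper's body (75 mm by 190 mm) begins 47 mm behind the grasp point.
Start: joints at [0.998, 0.434, 0.025, 1.573, -0.012, 1.134, -0.075], TCP at [0.283, -0.557, 0.405] pointing down, gripper open.
Joint ranges: [-2.62, 2.62], [-0.44, 2.09], [-1.27, 1.32], [0.08, 2.57], [-1.32, 4.46], [0.12, 2], [-2.74, 2.74]. Speed limits (rad/s): [2.22, 2.22, 3.01, 3.01, 3.14, 3.14, 3.14].

INTERFACE

Orientations are given as a rotation vector (axis times angle).
In Python, from cell import arm gives the robot as it stands. The module is installed in compiled form; this text tells all that it offers.
- The arm moves only by the shell command python3 -m inch 'ROWS' [FORCE]. ROWS is text: rows parted by semicolons, each of 5 numbers parted by spaces: the shift along the tool's x, y, z in m, then the turn about the tool's z in rad, then the finger opening in m, from 0 to 0.0918. In form: x y z roll fingers; .... A call has 1 to 5 rows; each row is the pose to reach, as a shift and turn from the pose commanded when the call began, along the tool's axes at that moment; what a row does not reach only later rows make up. A row lasts 1/10 s, in which the tool goes at most 50 mm and 8.59 degrees, less where a joint would pass 70% of its speed; a pose out of reach is approached as far as the arm can. A call with a gripper value outside its range is refused whole. The fingers move at their own pace and stop on an object; FORCE is the grip in N (left out, the last holds). Time passes only in rows, so rows that repeat a pose let the fingers close. It gives the time, the measured TCP pose, the force, the opening and the grip force at its end, in the units of the state.
- arm.observe(): the state, without advancing time (a new reading comes with each control period).
- arm.get_image(name): name is "scene" or "top"; returns the picture (384x512x3 uint8, red, green, blue); there is no depth.
- arm.get_calibration(name): a dict with "intrinsics" (3x3 intrinsics, pixels), "distortion" ([k1, k2, p1, p2, k3] as OpenCV has them; the pictures are not rectified), "pose" (4x4, takes a point from camera to world coordinates). Camera axes: x right, y up, looking along -z (the intrinsics and any distortion apply to the point x, -y, -z); pixel columns grow to the right and rows downward; lengths in m; the calibration is good to about 2 mm. A picture is of the moment at which its call begins. get_calibration takes no time and is no camera call.
- arm.sign_off(): hands the job in; it is judged then, once.
Trained networks look in the newest picture that a camera, given by its name, has taken for a name from the list of things; names that differ only in an ending like _2 or _b are one class to them, and where a whole thing is asked for, a point or a joint stands for the part that bears it (a point fixed in the world has none). Each returns a list of dicts, best first, with "conf" (0 to 1); they miss things now and then, are a little off and sometimes report something else, mostly with a low value. They report only what shows in the picture. A call takes as long as a camera call.
- arm.look_for(camera, query): "point" ([row, column] in pixels, amid what is visible of it).
- arm.silhouettes(camera, query): "region" (384x512 bool, what is visible of it) and "point" ([row, column] in pixels, amid what is visible of it).
- arm.place_of(camera, query): "point" ([row, column] in pixels: a listed point, or the origin of a listed thing).
The state is a dict: "clock": time; "joints": joint angles; "dq": joint speeds; "joint_efforts": joint torques, N m; "position": TCP position; "ee_rot": TCP orientation; "force": force on the tool from outside, world axes, zero at the start; "ft_torque": the same for the moment, N m; "width": opening from 0.0 (shut) to 1.0 (fully open); "gripper_force": force on a finger pad.
Only numpy, scipy, OpenCV 4.12 (cv2) and the standard library are available. Lean on these libraries where they do the work, as an engineer would, in place of code of your own. Each camera call takes 0.05 s, during which the arm holds its last target. There are 200 camera calls.

## Working session

There is one attempt and no reset: what is moved stays moved. The work goes in short steps, Python scripts to look and compute and a shell command to move; the robot and the scene stay as the last step left them, time stands still between calls to the robot, and variables do not carry over. Pictures are saved under pics/ and viewed, at most 10 in all, crops included, and the job is handed in when it is done.

```bash
mkdir -p pics; cat > h.py <<'E'
import numpy as np, cv2
from cell import arm
from scipy.spatial.transform import Rotation as R
def ray(cam,rc):
    c=arm.get_calibration(cam);K=np.array(c["intrinsics"]);D=np.array(c["distortion"]);P=np.array(c["pose"])
    u=cv2.undistortPoints(np.array([[[rc[1],rc[0]]]],float),K,D)[0,0]
    d=P[:3,:3]@np.array([u[0],-u[1],-1]);return P[:3,3],d/np.linalg.norm(d)
def atz(cam,rc,z):
    o,d=ray(cam,rc);return o+d*(z-o[2])/d[2]
def tri(r1,r2):
    (o1,d1),(o2,d2)=r1,r2
    s=np.linalg.lstsq(np.c_[d1,-d2],o2-o1,rcond=None)[0]
    a,b=o1+s[0]*d1,o2+s[1]*d2;return (a+b)/2,np.linalg.norm(a-b)
def proj(cam,p):
    c=arm.get_calibration(cam);P=np.linalg.inv(np.array(c["pose"]));q=(P@np.r_[p,1])[:3]*[1,-1,-1]
    return cv2.projectPoints(q[None],np.zeros(3),np.zeros(3),np.array(c["intrinsics"]),np.array(c["distortion"]))[0][0,0][::-1]
E
python3 - <<'E'
from h import *
print(arm.observe())
for c in("scene","top"):
    cv2.imwrite(f"pics/{c}0.png",arm.get_image(c)[:,:,::-1])
    print(c,np.round(arm.get_calibration(c)["pose"],3).tolist(),np.round(arm.get_calibration(c)["intrinsics"],1).tolist())
    for q in("key","broad_slot","broad_cap","slim_cap"):
        print(q,"place",[(np.round(d["point"],1).tolist(),round(d["conf"],2)) for d in arm.place_of(c,q)[:3]] if q in("key","broad_slot") else "",
          "look",[(np.round(d["point"],1).tolist(),round(d["conf"],2)) for d in arm.look_for(c,q)[:3]])
E
```

```text
{'clock': 0.0, 'joints': array([ 0.99839532,  0.43518611,  0.0249835 ,  1.57409602, -0.01160474,
        1.13402214, -0.07508775]), 'dq': array([ 0.00024468,  0.00057526,  0.00048935,  0.00175069, -0.00068094,
       -0.00265748, -0.00027738]), 'joint_efforts': array([-1.08574535e-03, -6.67874551e+01,  9.84588079e-01, -3.14462328e+01,
       -6.05271477e-02,  4.26978758e-02,  9.56398480e-05]), 'position': array([ 0.2828004 , -0.55708803,  0.40396821]), 'ee_rot': array([-3.05389826e+00, -7.30742818e-01,  7.86085770e-04]), 'force': array([-0.40791721,  0.05992023, -0.13117308]), 'ft_torque': array([-0.02079682, -0.06732315,  0.01691655]), 'gripper_force': 0.0, 'width': 1.0004148893810065}
scene [[-0.799, 0.372, -0.472, 0.084], [-0.601, -0.492, 0.63, 0.549], [0.003, 0.787, 0.617, 0.674], [0.0, 0.0, 0.0, 1.0]] [[375.1, 0.0, 252.8], [0.0, 375.1, 189.5], [0.0, 0.0, 1.0]]
key place [([193.4, 312.7], 0.83)] look [([179.0, 314.6], 0.82)]
broad_slot place [([203.9, 259.8], 0.86)] look [([208.9, 257.9], 0.62)]
broad_cap place  look [([207.7, 258.8], 0.86)]
slim_cap place  look [([239.2, 209.6], 0.83)]
top [[0.024, 0.98, -0.197, 0.298], [-1.0, 0.025, 0.005, -0.035], [0.01, 0.197, 0.98, 1.097], [0.0, 0.0, 0.0, 1.0]] [[438.1, 0.0, 256.1], [0.0, 438.1, 185.0], [0.0, 0.0, 1.0]]
key place [([212.1, 320.4], 0.68)] look [([209.2, 326.7], 0.76)]
broad_slot place [([186.6, 252.0], 0.88)] look [([185.2, 250.4], 0.91)]
broad_cap place  look [([186.1, 248.2], 0.86)]
slim_cap place  look [([181.5, 172.5], 0.81)]
```

View pics/top0.png

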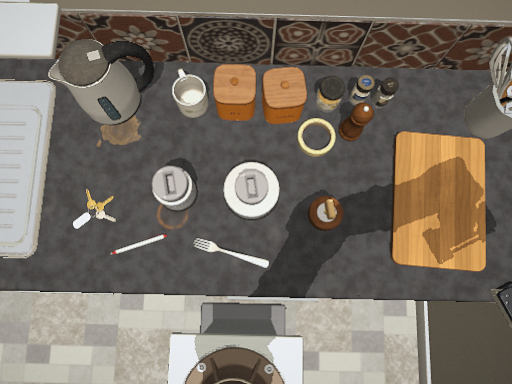

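View pics/scene0.png

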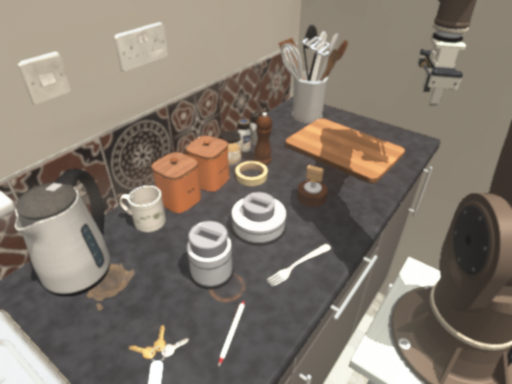

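```bash
python3 - <<'E'
from h import *
print("key",tri(ray("scene",[193.4,312.7]),ray("top",[212.1,320.4])), "slot",tri(ray("scene",[203.9,259.8]),ray("top",[186.6,252])))
for c in("top","scene"):
    for q in("key","broad_slot"):
        m=arm.silhouettes(c,q)[0]["region"].astype(np.uint8)
        r=cv2.minAreaRect(cv2.findNonZero(m));print(c,q,m.sum(),np.round(cv2.boxPoints(r),1).tolist())
t=cv2.imread("pics/top0.png");t2=cv2.resize(t[140:260,200:360],None,fx=5,fy=5,interpolation=cv2.INTER_CUBIC);cv2.imwrite("pics/topc.png",t2)
E
```

```text
key (array([ 0.44483561, -0.20304017,  0.02209278]), np.float64(0.010945688929769496)) slot (array([ 0.49850847, -0.03105788,  0.07150188]), np.float64(0.0036483892819244674))
top key 326 [[314.0, 205.3000030517578], [331.70001220703125, 198.60000610351562], [339.0, 218.0], [321.20001220703125, 224.6999969482422]]
top broad_slot 912 [[229.0, 180.0], [258.6000061035156, 165.1999969482422], [273.6000061035156, 195.1999969482422], [244.0, 210.0]]
scene key 386 [[304.6000061035156, 191.6999969482422], [306.29998779296875, 164.60000610351562], [322.6000061035156, 165.6999969482422], [320.8999938964844, 192.6999969482422]]
scene broad_slot 834 [[242.0, 192.0], [274.0, 192.0], [274.0, 221.0], [242.0, 221.0]]
```

View pics/topc.png

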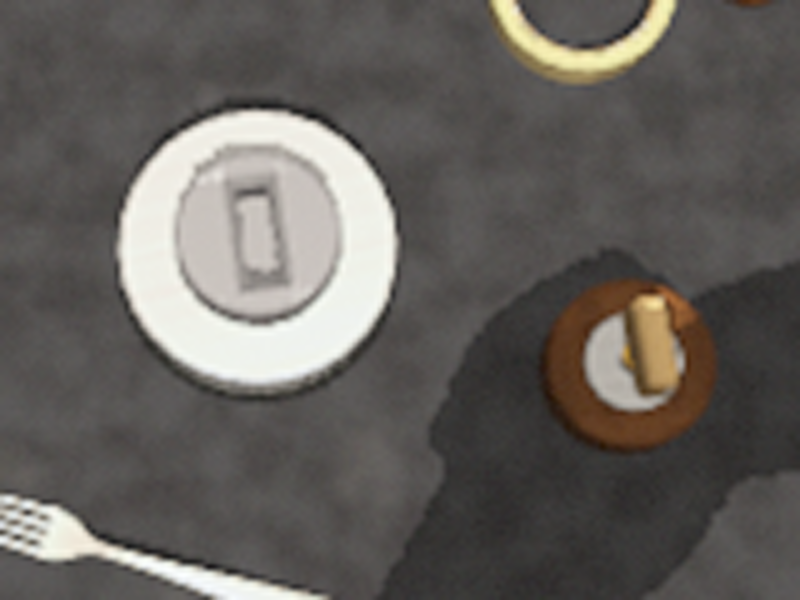

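The top crop shows the broad cap's slot centred near pixel row 186.5, col 252, with its long axis nearly vertical in the image. The key's collar is at about row 212, col 326, with the handle leaning up and right by parallax. Next I fit the key from its silhouettes in both views.

```bash
cat > fit.py <<'E'
from h import *
from scipy.optimize import minimize
def parts(p):
    x,y,z,a=p;c,s=np.cos(a),np.sin(a);t=np.linspace(0,2*np.pi,24)
    box=[(i*.022,j*.008,k) for i in(-1,1) for j in(-1,1) for k in(.056,.096)]
    cyl=lambda r,z0,z1:[(r*np.cos(u),r*np.sin(u),k) for u in t for k in(z0,z1)]
    for P in(box,cyl(.007,.032,.056),cyl(.024,.026,.032)):
        P=np.array(P);yield np.c_[x+c*P[:,0]-s*P[:,1],y+s*P[:,0]+c*P[:,1],z+P[:,2]]
def render(cam,p):
    m=np.zeros((384*4,512*4),np.uint8)
    for P in parts(p):
        q=np.array([proj(cam,w)[::-1] for w in P]);cv2.fillConvexPoly(m,cv2.convexHull(((q+.5)*4).astype(np.int32)),1)
    return cv2.resize(m.astype(np.float32),(512,384),interpolation=cv2.INTER_AREA)
def fitkey(M,x0):
    f=lambda p:sum(np.abs(render(c,p)-M[c]).sum() for c in M)
    return min((minimize(f,np.r_[x0,a],method="Nelder-Mead",options=dict(initial_simplex=np.r_[x0,a]+np.r_[np.zeros((1,4)),np.diag([.01,.01,.01,.3])],xatol=2e-4,fatol=.5,maxiter=120)) for a in(-.6,0,.6)),key=lambda r:r.fun)
E
python3 - <<'E'
from fit import *
M={}
for c in("top","scene"):
    arm.get_image(c);M[c]=arm.silhouettes(c,"key")[0]["region"].astype(np.float32)
r=fitkey(M,[.44,-.2,.008]);print(np.round(r.x,4),r.fun,[m.sum() for m in M.values()])
cor=[(140+v/5-.4,200+u/5-.4) for u,v in((228,178),(275,172),(290,285),(243,292))]
W=np.array([atz("top",q,.082) for q in cor]);e=W[0]+W[1]-W[2]-W[3]
print("slot",W.mean(0),np.degrees(np.arctan2(e[1],e[0])),np.linalg.norm(e)/2)
for c,q in(("top",[186.6,252]),("scene",[203.9,259.8])):print(c,atz(c,q,.082))
# drum top circle (white) check
print("drum", atz("top",(140+235/5-.4,200+258/5-.4),.05))
o=arm.observe();A=R.from_rotvec(o["ee_rot"]).as_matrix();print(A.round(3),o["position"])
E
```

```text
Traceback (most recent call last):
  File "fit.py", line 16, in fitkey
    return min((minimize(f,np.r_[x0,a],method="Nelder-Mead",options=dict(initial_simplex=np.r_[x0,a]+np.r_[np.zeros((1,4)),np.diag([.01,.01,.01,.3])],xatol=2e-4,fatol=.5,maxiter=120)) for a in(-.6,0,.6)),key=lambda r:r.fun)
  File "fit.py", line 16, in <genexpr>
    return min((minimize(f,np.r_[x0,a],method="Nelder-Mead",options=dict(initial_simplex=np.r_[x0,a]+np.r_[np.zeros((1,4)),np.diag([.01,.01,.01,.3])],xatol=2e-4,fatol=.5,maxiter=120)) for a in(-.6,0,.6)),key=lambda r:r.fun)
                ~~~~~~~~^^^^^^^^^^^^^^^^^^^^^^^^^^^^^^^^^^^^^^^^^^^^^^^^^^^^^^^^^^^^^^^^^^^^^^^^^^^^^^^^^^^^^^^^^^^^^^^^^^^^^^^^^^^^^^^^^^^^^^^^^^^^^^^^^^^^^^^^^^^^^^^^^^^^^^^^^^^^^^^
  File "fit.py", line 15, in <lambda>
    f=lambda p:sum(np.abs(render(c,p)-M[c]).sum() for c in M)
               ~~~^^^^^^^^^^^^^^^^^^^^^^^^^^^^^^^^^^^^^^^^^^^
  File "fit.py", line 15, in <genexpr>
    f=lambda p:sum(np.abs(render(c,p)-M[c]).sum() for c in M)
                          ~~~~~~^^^^^
  File "fit.py", line 12, in render
    q=np.array([proj(cam,w)[::-1] for w in P]);cv2.fillConvexPoly(m,cv2.convexHull(((q+.5)*4).astype(np.int32)),1)
                ~~~~^^^^^^^
  File "h.py", line 15, in proj
    c=arm.get_calibration(cam);P=np.linalg.inv(np.array(c["pose"]));q=(P@np.r_[p,1])[:3]*[1,-1,-1]
ValueError: time passes only in moves, steps and waits
```

Too many calibration calls, so I'll cache them and vectorize.

```bash
cat > h.py <<'E'
import numpy as np, cv2
from cell import arm
from scipy.spatial.transform import Rotation as R
CAL={c:{k:np.array(v) for k,v in arm.get_calibration(c).items() if k in("intrinsics","distortion","pose")} for c in("top","scene")}
def ray(cam,rc):
    c=CAL[cam];P=c["pose"]
    u=cv2.undistortPoints(np.array([[[rc[1],rc[0]]]],float),c["intrinsics"],c["distortion"])[0,0]
    d=P[:3,:3]@np.array([u[0],-u[1],-1]);return P[:3,3],d/np.linalg.norm(d)
def atz(cam,rc,z):
    o,d=ray(cam,rc);return o+d*(z-o[2])/d[2]
def tri(r1,r2):
    (o1,d1),(o2,d2)=r1,r2
    s=np.linalg.lstsq(np.c_[d1,-d2],o2-o1,rcond=None)[0]
    a,b=o1+s[0]*d1,o2+s[1]*d2;return (a+b)/2,np.linalg.norm(a-b)
def proj(cam,p):  # Nx3 -> Nx2 (col,row)
    c=CAL[cam];P=c["pose"];q=((np.atleast_2d(p)-P[:3,3])@P[:3,:3])*[1,-1,-1]
    return cv2.projectPoints(q,np.zeros(3),np.zeros(3),c["intrinsics"],c["distortion"])[0][:,0]
E
sed -i 's/q=np.array(\[proj(cam,w)\[::-1\] for w in P\])/q=proj(cam,P)/' fit.py
python3 - <<'E'
from fit import *
M={}
for c in("top","scene"):
    arm.get_image(c);M[c]=arm.silhouettes(c,"key")[0]["region"].astype(np.float32)
r=fitkey(M,[.44,-.2,.008]);print(np.round(r.x,4),r.fun,[m.sum() for m in M.values()])
cor=[(140+v/5-.4,200+u/5-.4) for u,v in((228,178),(275,172),(290,285),(243,292))]
W=np.array([atz("top",q,.082) for q in cor]);e=W[0]+W[1]-W[2]-W[3]
print("slot",W.mean(0),np.degrees(np.arctan2(e[1],e[0])),np.linalg.norm(e)/2)
for c,q in(("top",[186.6,252]),("scene",[203.9,259.8])):print(c,atz(c,q,.082))
print("drum", atz("top",(140+235/5-.4,200+258/5-.4),.05))
o=arm.observe();A=R.from_rotvec(o["ee_rot"]).as_matrix();print(A.round(3),o["position"],o["clock"])
E
```

```text
[ 0.4479 -0.2139  0.0052  0.0947] 89.4375 [np.float32(333.0), np.float32(384.0)]
slot [ 0.49977255 -0.02882025  0.082     ] 8.880330983494353 0.0551442323932301
top [ 0.49810271 -0.03029544  0.082     ]
scene [ 0.48949931 -0.02145266  0.082     ]
drum [ 0.50437074 -0.02820432  0.05      ]
[[ 0.892  0.453  0.   ]
 [ 0.453 -0.892 -0.   ]
 [ 0.     0.    -1.   ]] [ 0.28291996 -0.55731166  0.4047491 ] 1.3
```

```bash
python3 -m inch '0.303 -0.231 0 0.375 0.0918; 0.303 -0.231 0 0.375 0.0918; 0.303 -0.231 0 0.375 0.0918; 0.303 -0.231 0 0.375 0.0918; 0.303 -0.231 0 0.375 0.0918'; python3 -c "
from h import *
o=arm.observe();A=R.from_rotvec(o['ee_rot']).as_matrix();d=np.array([.448,-.214,.30])-o['position'];print(o['clock'],o['position'],A.T@d,np.degrees(np.arctan2(A[1,0],A[0,0])))"
```

```text
clock: 1.8
position: [0.3919, -0.3307, 0.405]
ee_rot: [3.138, 0.148, 0.001]
force: [1.2, 0.2, 0.8]
width: 0.999
gripper_force: 0.0
1.8 [ 0.39191918 -0.33074601  0.40499422] [ 0.06679588 -0.11098764  0.10496918] 5.414913941485948
```

```bash
python3 -m inch '0.067 -0.111 0.02 0 0.0918; 0.067 -0.111 0.05 0 0.0918; 0.067 -0.111 0.085 0 0.0918; 0.067 -0.111 0.085 0 0.0918; 0.067 -0.111 0.085 0 0.0918'; python3 -c "
from h import *
for c in('top','scene'): cv2.imwrite(f'pics/{c}1.png',cv2.resize(arm.get_image(c)[:,:,::-1][130:250,240:400],None,fx=4,fy=4,interpolation=cv2.INTER_CUBIC))
a=[cv2.imread(f'pics/{c}1.png') for c in('top','scene')];cv2.imwrite('pics/h1.png',cv2.resize(np.vstack(a),(400,600)))
o=arm.observe();A=R.from_rotvec(o['ee_rot']).as_matrix();d=np.array([.448,-.214,.243])-o['position'];print(o['clock'],o['position'],A.T@d,np.degrees(np.arctan2(A[1,0],A[0,0])))"
```

```text
clock: 2.3
position: [0.4474, -0.2147, 0.3182]
ee_rot: [-3.136, -0.153, 0.005]
force: [0.1, -0.7, 0.5]
width: 1.0
gripper_force: 0.0
2.4 [ 0.44747938 -0.21725015  0.32052127] [ 0.00080594 -0.00326559  0.07751818] 5.346400155699563
```

View pics/h1.png

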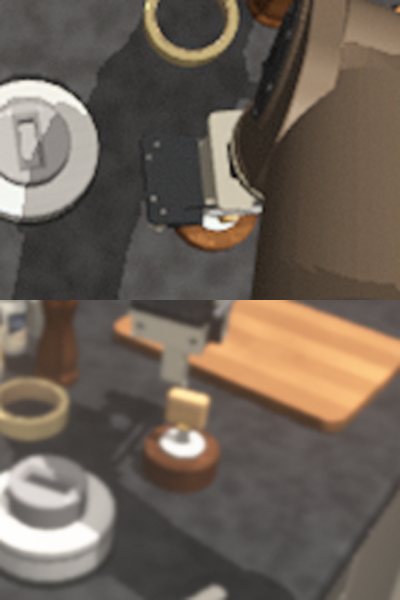

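Scene view shows the near finger directly above the handle, which sits at about (187,405) in the lower half of the picture, well aligned. I'll descend and grip.

```bash
python3 -m inch '0.001 -0.002 0.03 0 0.0918; 0.001 -0.002 0.055 0 0.0918; 0.001 -0.002 0.077 0 0.0918; 0.001 -0.002 0.077 0 0.0918; 0.001 -0.002 0.077 0 0.06'; python3 -m inch '0 0 0 0 0; 0 0 0 0 0; 0 0 0 0 0; 0 0 0 0 0; 0 0 0 0 0' 40
```

```text
clock: 2.9
position: [0.4485, -0.2153, 0.244]
ee_rot: [3.137, 0.145, 0.001]
force: [0.1, -1.9, -0.4]
width: 0.952
gripper_force: 0.0
clock: 3.4
position: [0.4484, -0.2137, 0.243]
ee_rot: [3.138, 0.149, 0.0]
force: [0.3, 0.4, -0.4]
width: 0.528
gripper_force: 0.0
```

```bash
python3 -m inch '0 0 0 0 0; 0 0 0 0 0; 0 0 0 0 0; 0 0 0 0 0; 0 0 0 0 0'; python3 -m inch '0 0 0 0 0; 0 0 0 0 0; 0 0 0 0 0' 
```

```text
clock: 3.9
position: [0.4484, -0.2136, 0.2427]
ee_rot: [-3.138, -0.149, -0.0]
force: [0.2, 0.9, 0.4]
width: 0.18
gripper_force: 39.2
clock: 4.2
position: [0.4484, -0.2136, 0.2427]
ee_rot: [-3.138, -0.149, 0.0]
force: [0.8, 1.7, 0.2]
width: 0.182
gripper_force: 39.2
```

Gripped at about 16.7 mm, which matches the handle thickness. Lift.

```bash
python3 -m inch '0 0 -0.03 0 0; 0 0 -0.07 0 0; 0 0 -0.11 0 0; 0 0 -0.13 0 0; 0 0 -0.13 0 0';  python3 -m inch '0 0 0 0 0; 0 0 0 0 0'; python3 -c "
from h import *
o=arm.observe();A=R.from_rotvec(o['ee_rot']).as_matrix();d=np.array([.499,-.030,.37])-o['position'];print(o['clock'],o['position'],A.T@d,np.degrees(np.arctan2(A[1,0],A[0,0])))
cv2.imwrite('pics/h2.png',cv2.resize(arm.get_image('scene')[80:240,180:400,::-1],None,fx=3,fy=3,interpolation=cv2.INTER_CUBIC))"
```

```text
clock: 4.7
position: [0.4491, -0.2143, 0.3758]
ee_rot: [3.135, 0.148, 0.008]
force: [0.8, -0.2, -2.3]
width: 0.183
gripper_force: 39.4
clock: 4.9
position: [0.4478, -0.2137, 0.3714]
ee_rot: [-3.137, -0.148, 0.003]
force: [-0.5, 0.2, -0.9]
width: 0.183
gripper_force: 39.4
4.9 [ 0.44783199 -0.21369083  0.37139839] [ 0.06828702 -0.1780375   0.00140487] 5.418146060436969
```

View pics/h2.png

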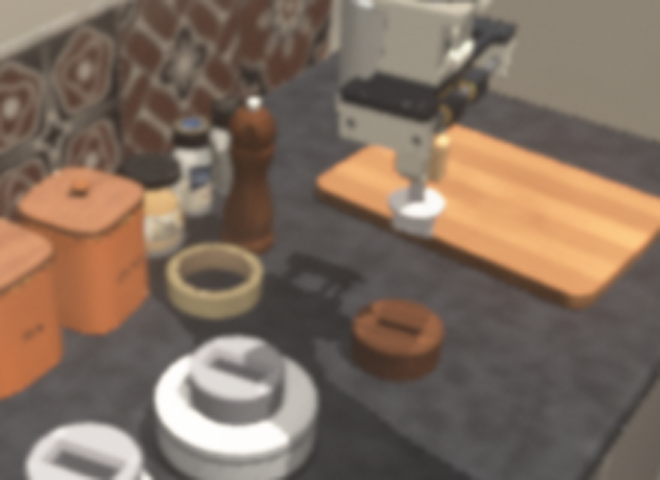

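The key hangs upright in the gripper. The empty stand slot is at h2 (400,327) and the broad cap slot at h2 (237,370).

```bash
python3 -c "
from h import *
f=lambda u,v:(80+v/3-.33,180+u/3-.33)
print('stand scene',atz('scene',f(400,327),.034),'slot scene',atz('scene',f(237,370),.082))
t=arm.get_image('top')[:,:,::-1]
a=cv2.resize(t[160:235,215:275],(480,600),interpolation=cv2.INTER_CUBIC)
s=arm.get_image('scene')[:,:,::-1];b=cv2.resize(s[180:224,236:284],(320,293),interpolation=cv2.INTER_CUBIC);b2=cv2.resize(s[170:212,290:338],(320,280),interpolation=cv2.INTER_CUBIC)
o=np.zeros((600,800,3),np.uint8);o[:,:480]=a;o[:293,480:]=b;o[300:580,480:]=b2;cv2.imwrite('pics/h3.png',o)"
```

```text
stand scene [ 0.44292927 -0.20979741  0.034     ] slot scene [ 0.49370583 -0.02252591  0.082     ]
```

View pics/h3.png

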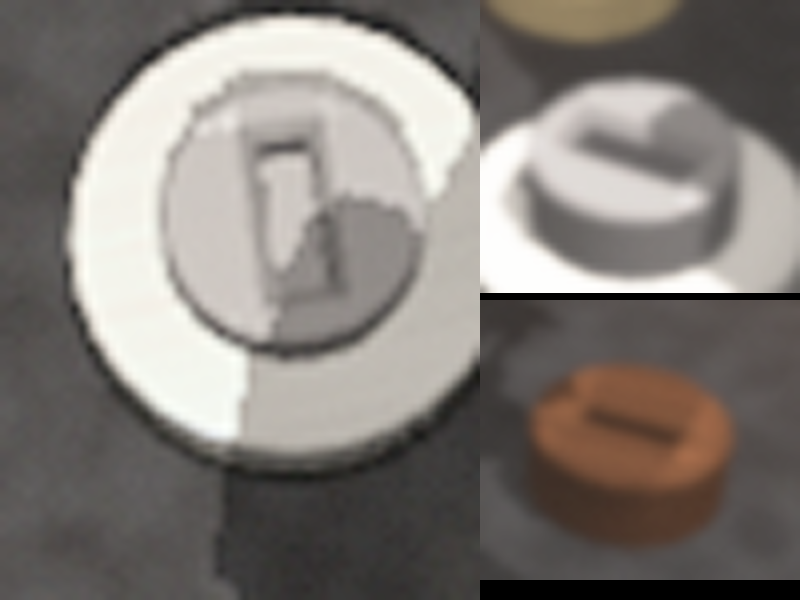

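```bash
python3 -c "
from h import *
a=atz('scene',(188.3,312.6),.034);b=atz('scene',(202.1,258.7),.082);print(a,b,b-a)
print('top',atz('top',(185.6,251.4),.082))
c=[atz('top',(160+v/8-.4,215+u/8-.4),.082) for u,v in((243,125),(325,110),(345,290),(268,303))];e=c[0]+c[1]-c[2]-c[3];print(np.mean(c,0),np.degrees(np.arctan2(e[1],e[0])))
print('tri',tri(ray('scene',(202.1,258.7)),ray('top',(185.6,251.4))))"
```

```text
[ 0.44466457 -0.21058464  0.034     ] [ 0.49568059 -0.02534472  0.082     ] [0.05101602 0.18523991 0.048     ]
top [ 0.50047381 -0.02881598  0.082     ]
[ 0.50091986 -0.02904441  0.082     ] 8.517070199437917
tri (array([ 0.5001675 , -0.02938284,  0.07745845]), np.float64(0.0026588205292416172))
```

```bash
python3 -m inch '0.0685 -0.1795 0 -0.06 0; 0.0685 -0.1795 0 -0.06 0; 0.0685 -0.1795 0 -0.06 0; 0.0685 -0.1795 0 -0.06 0; 0.0685 -0.1795 0 -0.06 0'; python3 -m inch '0 0 0 0 0; 0 0 0 0 0'; python3 -c "
from h import *
o=arm.observe();A=R.from_rotvec(o['ee_rot']).as_matrix();d=np.array([.499,-.0285,.32])-o['position'];print(o['clock'],o['position'],A.T@d,np.degrees(np.arctan2(A[1,0],A[0,0])))"
```

```text
clock: 5.55
position: [0.5006, -0.0221, 0.3723]
ee_rot: [-3.128, -0.257, -0.001]
force: [-0.3, -0.2, -1.5]
width: 0.182
gripper_force: 39.4
clock: 5.75
position: [0.4993, -0.0297, 0.3722]
ee_rot: [3.132, 0.241, -0.002]
force: [-0.4, -0.3, -0.1]
width: 0.178
gripper_force: 39.4
5.75 [ 0.49929717 -0.02974573  0.37217373] [-3.06648148e-05 -1.30164909e-03  5.21732029e-02] 8.784308294092593
```

Position is right. I'll descend to just above the mouth and look from the scene camera.

```bash
python3 -m inch '0 0 0.025 0 0; 0 0 0.047 0 0; 0 0 0.047 0 0; 0 0 0.047 0 0'; python3 -c "
from h import *
o=arm.observe();print(o['position'],o['force'])
cv2.imwrite('pics/h4.png',cv2.resize(arm.get_image('scene')[130:230,210:310,::-1],(600,600),interpolation=cv2.INTER_CUBIC))"
```

```text
clock: 6.15
position: [0.4994, -0.0297, 0.3259]
ee_rot: [3.132, 0.24, -0.002]
force: [0.4, -0.2, 0.1]
width: 0.181
gripper_force: 39.4
[ 0.4994457  -0.029698    0.32587975] [ 0.41928396 -0.16674881  0.13479585]
```

View pics/h4.png

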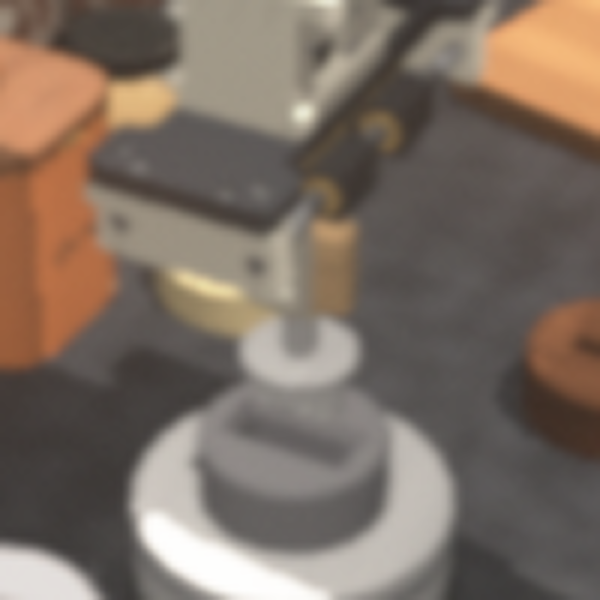

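The collar, near (301,352), is centred over the cap, near (293,430), to within about 2 mm. Insert.

```bash
python3 -m inch '0 0 0.008 0 0; 0 0 0.014 0 0; 0 0 0.02 0 0; 0 0 0.02 0 0'; python3 -c "
from h import *
o=arm.observe();print(o['position'],o['force'],o['ft_torque'])
print(proj('scene',[[.499,-.0285,.123],[.499,-.0285,.082]]))"
```

```text
clock: 6.6
position: [0.4993, -0.0286, 0.3049]
ee_rot: [-3.132, -0.243, 0.002]
force: [-0.6, 0.6, -1.5]
width: 0.179
gripper_force: 39.4
[ 0.49925218 -0.02857497  0.30490764] [-0.57755149  0.58555191 -1.46709829] [-0.04359388  0.06988033 -0.05440045]
[[258.57159698 187.77778748]
 [258.37044133 200.9210939 ]]
```

```bash
python3 -m inch '0 0 0.006 0 0; 0 0 0.011 0 0; 0 0 0.014 0 0; 0 0 0.014 0 0'
```

```text
clock: 7.0
position: [0.4994, -0.0286, 0.2912]
ee_rot: [-3.132, -0.243, 0.001]
force: [0.4, -0.6, -0.2]
width: 0.177
gripper_force: 39.4
```

```bash
python3 -m inch '0 0 0.0015 0 0; 0 0 0.0025 0 0; 0 0 0.0025 0 0'
```

```text
clock: 7.3
position: [0.4997, -0.0285, 0.2905]
ee_rot: [3.132, 0.243, 0.002]
force: [-4.7, 0.3, 13.2]
width: 0.185
gripper_force: 39.8
```

Contact came exactly at the predicted height, so the blade is home. I'll ease off a little and turn clockwise (positive roll, since tool z points down).

```bash
python3 -m inch '0 0 -0.0013 0 0; 0 0 -0.0013 0.1 0; 0 0 -0.0013 0.2 0; 0 0 -0.0013 0.3 0; 0 0 -0.0013 0.4 0'; python3 -c "
from h import *
o=arm.observe();print(o['position'],o['force'],o['ft_torque'],o['width'])"; python3 -m inch '0 0 0 0.1 0; 0 0 0 0.2 0; 0 0 0 0.25 0; 0 0 0 0.3 0; 0 0 0 0.3 0'; python3 -c "
from h import *
o=arm.observe();A=R.from_rotvec(o['ee_rot']).as_matrix();print(o['position'],o['force'],o['ft_torque'],o['width'],np.degrees(np.arctan2(A[1,0],A[0,0])))"
```

```text
clock: 7.8
position: [0.5, -0.0276, 0.2908]
ee_rot: [-3.116, 0.389, -0.002]
force: [0.8, 3.6, -0.9]
width: 0.18
gripper_force: 39.7
[ 0.50000525 -0.0275914   0.29078199] [ 0.76527076  3.57818171 -0.89662013] [ 0.96220192 -0.19326076  0.06872437] 0.18046962162891342
clock: 8.3
position: [0.4999, -0.0279, 0.2908]
ee_rot: [-3.025, 0.846, -0.001]
force: [0.5, 2.3, -0.7]
width: 0.176
gripper_force: 39.7
[ 0.49994138 -0.02791083  0.29075177] [ 0.50027277  2.34606453 -0.66309771] [ 0.81835912 -0.27214279  0.04171724] 0.17582747533854648 -31.242219258903866
```

```bash
python3 -m inch '0 0 0 0.06 0; 0 0 0 0.12 0; 0 0 0 0.18 0; 0 0 0 0.18 0'; python3 -c "
from h import *
o=arm.observe();A=R.from_rotvec(o['ee_rot']).as_matrix();print(o['position'],o['force'],o['ft_torque'],o['width'],np.degrees(np.arctan2(A[1,0],A[0,0])))"; python3 -m inch '0 0 0 0.04 0; 0 0 0 0.08 0; 0 0 0 0.08 0'; python3 -c "
from h import *
o=arm.observe();A=R.from_rotvec(o['ee_rot']).as_matrix();print(o['position'],o['force'],o['ft_torque'],o['width'],np.degrees(np.arctan2(A[1,0],A[0,0])))"
```

```text
clock: 8.7
position: [0.4999, -0.0281, 0.2907]
ee_rot: [-2.937, 1.113, -0.001]
force: [0.8, 3.3, 0.2]
width: 0.182
gripper_force: 39.7
[ 0.49986034 -0.02811902  0.29071928] [0.76936413 3.30820282 0.21473173] [ 0.80496309 -0.14500704  0.04761949] 0.18173140833207296 -41.49982948945127
clock: 9.0
position: [0.4998, -0.0282, 0.2907]
ee_rot: [-2.891, 1.228, -0.001]
force: [0.9, 2.9, 0.7]
width: 0.175
gripper_force: 39.7
[ 0.4998404  -0.02823774  0.2907273 ] [0.93059469 2.911107   0.66367822] [ 0.94716858 -0.2227556   0.07814418] 0.17468688553744185 -46.012812094333576
```

```bash
for i in 1; do python3 -m inch '0 0 0 0.03 0; 0 0 0 0.06 0; 0 0 0 0.06 0'; done; python3 -c "
from h import *
o=arm.observe();A=R.from_rotvec(o['ee_rot']).as_matrix();print(o['force'],o['ft_torque'],np.degrees(np.arctan2(A[1,0],A[0,0])))"; python3 -m inch '0 0 0 0.03 0; 0 0 0 0.06 0; 0 0 0 0.06 0'; python3 -c "
from h import *
o=arm.observe();A=R.from_rotvec(o['ee_rot']).as_matrix();print(o['force'],o['ft_torque'],np.degrees(np.arctan2(A[1,0],A[0,0])))"
```

```text
clock: 9.3
position: [0.4998, -0.0282, 0.2907]
ee_rot: [-2.852, 1.317, -0.001]
force: [2.0, 4.1, 3.2]
width: 0.182
gripper_force: 41.0
[1.98451416 4.13308496 3.15685679] [ 1.26387387 -0.30510566  0.48135945] -49.561499068891024
clock: 9.6
position: [0.4998, -0.0283, 0.2907]
ee_rot: [-2.811, 1.403, -0.001]
force: [1.2, 4.1, 4.0]
width: 0.193
gripper_force: 42.8
[1.17710989 4.10965572 4.01657986] [ 1.37014297 -0.34653771  0.94010109] -53.04807791268022
```

Moment about z jumped from 0.08 to 0.94 N m, so the cap is at its stop. I'll relieve the twist, open, and retreat upward.

```bash
python3 -m inch '0 0 0 -0.06 0; 0 0 0 -0.1 0; 0 0 0 -0.1 0; 0 0 0 -0.1 0.05; 0 0 0 -0.1 0.05'; python3 -m inch '0 0 0 0 0.06; 0 0 0 0 0.06; 0 0 0 0 0.06; 0 0 0 0 0.06; 0 0 0 0 0.06';  python3 -m inch '0 0 -0.01 0 0.06; 0 0 -0.04 0 0.06; 0 0 -0.08 0 0.06; 0 0 -0.12 0 0.06; 0 0 -0.15 0 0.06'; python3 -m inch '-0.05 0 0 0 0.06; -0.1 0 0 0 0.06; -0.13 0 0 0 0.06; -0.13 0 0 0 0.06; -0.13 0 0 0 0.06'; python3 - <<'E'
from fit import *
a=arm.get_image('scene')[:,:,::-1][140:240,200:300];b=arm.get_image('top')[:,:,::-1][136:236,200:300]
cv2.imwrite('pics/h5.png',cv2.resize(np.hstack([a,b]),(800,400),interpolation=cv2.INTER_CUBIC))
M={c:arm.silhouettes(c,"key")[0]["region"].astype(np.float32) for c in('top','scene')}
r=fitkey(M,[.499,-.0285,.056]);print(np.round(r.x,4),r.fun)
E
```

```text
clock: 10.1
position: [0.499, -0.0296, 0.2902]
ee_rot: [2.875, -1.262, -0.001]
force: [-0.6, -0.4, -0.0]
width: 0.308
gripper_force: 0.0
clock: 10.6
position: [0.4996, -0.0286, 0.2905]
ee_rot: [2.878, -1.26, -0.0]
force: [-0.5, 0.4, -0.4]
width: 0.651
gripper_force: 0.0
clock: 11.1
position: [0.4995, -0.0287, 0.4439]
ee_rot: [-2.877, 1.26, -0.004]
force: [1.2, 0.5, -0.7]
width: 0.655
gripper_force: 0.0
clock: 11.6
position: [0.4113, 0.067, 0.4414]
ee_rot: [-2.878, 1.258, -0.002]
force: [-0.1, -0.5, 0.5]
width: 0.648
gripper_force: 0.0
[ 0.5    -0.0295  0.0515 -0.7588] 65.3125
```

View pics/h5.png

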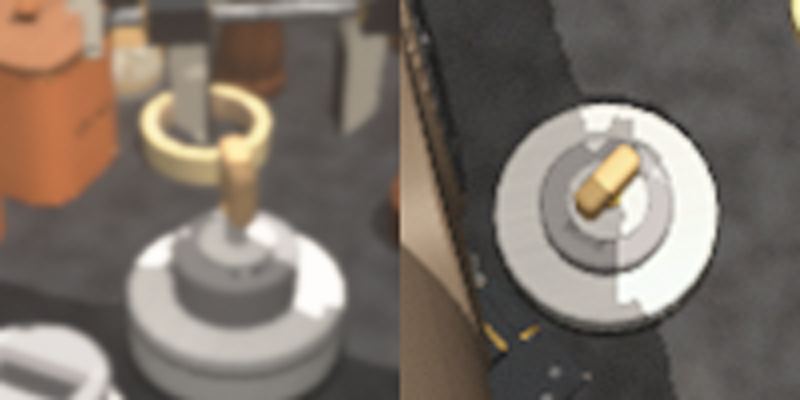

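The key stands upright in the broad cap with its collar seated, and the handle has turned about 52° clockwise. The gripper is clear of everything.

```bash
python3 -c "
from cell import arm
print(arm.sign_off())"
```

```text
the job is handed in; nothing more can be done
None
```

The job is handed in at about 12 s on the robot's clock: the key stands released and upright in the broad canister's cap, which was turned clockwise until the torque jumped at its stop, and the slim cap was not touched; the sign-off gave no verdict.

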